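# Swing the strip chute over the empty tray and pin it

### The job

The strip chute has been left swinging free. Swing it round so that its lower lip stands over the empty catch tray (not the one with the cream strip holders in it), and lock it there: take the brass-headed pin out of its rest and push it down through the chute's yellow fork and the steel index plate until the head sits home on the upper fork arm, then let go. Feel for the plate's hole under light pressure and do not force the pin (never more than about 4 kg on it), and leave the stopwatch, the pencil and the ashtray where they lie.

Things in the scene. Friction and masses are not known exactly. Their poses are not given: they have to be found in the camera images.
- bay: Grey steel strip bay, fixed. Origin: on the table, directly under the chute's vertical swivel axis; z up. +y is the way the chute runs down at chute angle 0. The white enamel ledge, top 100 mm up, spans x -315 to 215, y -375 to -95 mm; the sloping strip board stands behind it. A column 32 mm in diameter on the swivel axis carries a bracket with the steel index plate.
- index_plus (a point): Where the index plate's hole for chute angle +0.36 rad lies nominally, at the plate's top face (188 mm up), 140 mm from the swivel axis; fixed to the bay. The plate (10 mm thick, 56 x 192 mm, level) is clamped through slots and is not measured: both true holes, 13.5 mm in diameter, may lie up to 9 mm from nominal round the arc, either way (both the same way round). It does not give when pushed.
- index_minus (a point): The same for the plate's other hole, which belongs to chute angle -0.36 rad nominally.
- chute (a joint): Angle of the aluminium chute about the vertical swivel axis (rad, anticlockwise from above positive, -0.44 to 0.44). It stays where it is left; about 1 N at the fork moves it. At +0.36 the lip is over the tray on the bay's -x side, at -0.36 over that on its +x side. Channel 72 mm wide, 38 mm deep, falling at 30 degrees; its head, 105 mm behind (-y of) the axis, rises to 310 mm.
- chute_eye (a point): Centre of the 14.5 mm hole in the chute's yellow upper fork arm, at its top face (196 mm up), 140 mm from the swivel axis, towards the bay's -x at chute angle 0; z up, turns with the chute. The fork has two yellow arms, 36 mm wide and 6 mm thick, holes in line: the upper one 190 to 196 mm up, the lower 163 to 169 mm up; the index plate (178 to 188 mm up) lies between them.
- fork_foot (a point): Centre of the lower fork arm's hole (14.5 mm) at its underside, 163 mm up. Below it a leaf spring leans into the hole and grips the pin: over its last 20 mm or so the pin must be pushed down with some 3 to 8 N; its own weight does not do it.
- chute_lip (a point): Middle of the chute floor's lower end, 220 mm out from the swivel axis, 85 mm up.
- pin: Index pin, standing loose in its rest: brass knurled head 24 mm in diameter and 36 mm tall above a steel shank 12 mm in diameter and 56 mm long, whose end has a 1.5 mm chamfer. 95 g. Origin: where the shank meets the flat underside of the head, on the axis; z along the axis towards the head.
- pin_tip (a point): Centre of the lower end of the pin's shank, 56 mm below the pin's origin.
- rest: Green drilled rest block 44 x 44 x 60 mm, fixed on the ledge, with a 14.5 mm hole right through, in which the pin stands with its head on the block's top. Origin: centre of its underside.
- tray_empty: The empty grey steel catch tray, 145 (x) x 230 (y) x 45 mm, walls 3 mm, fixed on the table at one side under the chute. Origin: centre of its underside; y along the bay's y.
- tray_full: The other catch tray, alike, with three cream strip holders lying in it. Origin: centre of its underside.
- stopwatch: Chrome stopwatch, 52 mm in diameter, 13 mm thick, lying on the ledge; loose. Origin: centre of its underside.
- pencil: Red chinagraph pencil, 173 mm long (along its x), 9 mm thick, lying on the ledge; loose. Origin: on its underside, at mid length.
- ashtray: Squat amber glass ashtray, 108 mm in diameter, 34 mm tall, on the ledge; loose. Origin: centre of its underside.
There are look-alikes about, which are no part of the job. There is more than one size of the pin; the job needs the smaller.

How it is judged (in metres and radians):
At the end, for the whole second after the job is handed in: The pin stands upright (within 0.08 rad) through fork and index plate, its head home on the upper fork arm (gap under 2 mm, axes within 3 mm) and at rest, with the chute's lip over the inside of the empty tray (within 40 mm of its middle line) (horizontal distance between pin and chute_eye below 0.003 m and z of pin in the frame of chute_eye below 0.002 m and angle between the z axis of pin and the z axis of chute_eye, either way round below 0.08 rad and x of chute_lip in the frame of tray_empty between -0.04 and 0.04 m and y of chute_lip in the frame of tray_empty above -0.11 m and linear speed of pin below 0.02 m/s); the robot touches nothing.
It fails at once if the pin is forced: pressed against the fork, plate or anything else of the bay with more than 40 N (contact force between pin and bay above 40 N).
It fails at once if the stopwatch is moved by more than 15 mm (distance of stopwatch from where it was at the start of the episode above 0.015 m).
It fails at once if the pencil is moved by more than 15 mm (distance of pencil from where it was at the start of the episode above 0.015 m).
It fails at once if the ashtray is moved by more than 15 mm (distance of ashtray from where it was at the start of the episode above 0.015 m).
It also fails if it takes over 67 s, if anything falls off the work surface, if the arm or the gripper's body presses on something with over 40 N, if the wrist force passes 120 N, or if a joint passes its speed limit or range.

### The arm

A 6-joint arm with a two-finger parallel gripper is mounted at the origin on the work surface. World frame = base frame: x ahead of the robot, y to its left, z up, the work surface at z = 0. Lengths are in m, angles in degrees, forces in N, time in s.
With the tool pointing down it reaches from about 0.375 to 0.9 m from the base axis. Payload 3.1 kg.
Tool frame: the origin (TCP) lies at the very end of the fingers, on their centre line; the grasp point (between the pads) lies 19 mm behind it; z points along the fingers, y is the direction in which the jaws open and shut (so a half turn about z gives the same grasp; the last joint's range is limited). The gripper opens to 87 mm and grips with 3 to 60 N. Pads are 19 mm wide; open, the fingers measure 117 mm over their backs; the gripper's body (75 mm by 190 mm) begins 51 mm behind the grasp point.
Start: joints at [-83.623, 30.224, 82.088, -0, 67.689, -10.227], TCP at [0.179, -0.599, 0.223] pointing down, gripper open.
Joint ranges: [-176.69, 176.69], [-43.24, 126.21], [12.49, 139.97], [-82, 262], [0, 151.66], [-163.58, 163.58]. Speed limits (degrees/s): [159.86, 159.86, 180, 180, 180, 180].

### API

Orientations are given as a 3x3 rotation matrix whose columns are the frame's x, y, z axes.
In Python, from rig import read_state, capture, hand_in gives the robot as it stands. The module is installed in compiled form; this text tells all that it offers.
- The arm moves only by the tool move_arm, never from a script. Its arguments are lists of equal length, an entry for each row: "linear": the shift along the tool's x, y, z in cm, a list of three; "angular": the turn, a rotation vector about the tool's x, y, z in rad, a list of three; "fingers": the gripper command: -1 is fully open, 1 is shut, values between are in proportion. In form: {"linear": [[tx, ty, tz], ...], "angular": [[wx, wy, wz], ...], "fingers": [fingers, ...]}. A call has 1 to 12 rows; each row is the pose to reach, as a shift and turn from the pose measured when the call began, along the tool's axes at that moment; what a row does not reach only later rows make up. A row lasts 1/12 s, in which the tool goes at most 41.7 mm and 7.16 degrees, less where a joint would pass 70% of its speed; a pose out of reach is approached as far as the arm can. A call with a gripper value outside its range is refused whole. The fingers move at their own pace and stop on an object; the grip force is fixed at half the most. Time passes only in rows, so rows that repeat a pose let the fingers close. It gives the time, the measured TCP pose, the force and the opening at its end, in the units of the state.
- read_state(): the state, without advancing time (a new reading comes with each control period).
- capture(name): name is "scene" or "top"; returns a dict with "color" (384x512x3 uint8, red, green, blue), "fx", "fy", "cx", "cy" (pixels), "view" (4x4, takes a point from world to camera coordinates). Camera axes: x right, y down, z forward; pixel columns grow to the right and rows downward; lengths in m; the calibration is good to about 2 mm. A picture is of the moment at which its call begins. There is no depth.
- hand_in(): hands the job in, once; it reports no verdict.
The state is a dict: "time_s": time; "joint_positions": joint angles; "qvel": joint speeds; "tau": joint torques, N m; "position": TCP position; "tcp_rot": TCP orientation; "force": force on the tool from outside, world axes, zero at the start; "moment": the same for the moment, N m; "opening": opening from 0.0 (shut) to 1.0 (fully open).
Only numpy, scipy, OpenCV 4.12 (cv2) and the standard library are available. Lean on these libraries where they do the work, as an engineer would, in place of code of your own. Each camera call takes 0.05 s, during which the arm holds its last target. There are 200 camera calls.

## Working session

There is one attempt and no reset: what is moved stays moved. The work goes in short steps, Python scripts to look and compute and a tool call to move; the robot and the scene stay as the last step left them, time stands still between calls to the robot, and variables do not carry over. Pictures are saved under pics/ and viewed, about 8 in all and at most 12, crops included, and the job is handed in when it is done.

Besides the shell and the picture viewer there is one more tool, called after "Call:" as name(argument=value, ...), one argument or row to a line, values as JSON. move_arm: Moves the arm, as the interface text tells. Its arguments: {"type":"object","properties":{"linear":{"type":"array"},"angular":{"type":"array"},"fingers":{"type":"array"}},"required":["linear","angular","fingers"]}

```bash
mkdir -p pics; cat > h.py <<'E'
import numpy as np, cv2
from rig import read_state, capture, hand_in
def ray(c,u,v):
    V=np.array(c["view"]);R=V[:3,:3];t=V[:3,3]
    d=R.T@np.array([(u-c["cx"])/c["fx"],(v-c["cy"])/c["fy"],1]);return -R.T@t,d
def onz(c,u,v,z):
    o,d=ray(c,u,v);return o+d*(z-o[2])/d[2]
def proj(c,p):
    V=np.array(c["view"]);q=V[:3,:3]@np.array(p)+V[:3,3];return np.array([c["fx"]*q[0]/q[2]+c["cx"],c["fy"]*q[1]/q[2]+c["cy"]])
def save(c,n,box=None,s=1):
    im=c["color"][:,:,::-1]
    if box: im=im[box[1]:box[3],box[0]:box[2]]
    cv2.imwrite("pics/"+n,cv2.resize(im,None,fx=s,fy=s,interpolation=cv2.INTER_CUBIC))
def pair(a,ua,b,ub):
    o1,d1=ray(a,*ua);o2,d2=ray(b,*ub)
    s=np.linalg.lstsq(np.c_[d1,-d2],o2-o1,rcond=None)[0]
    p,q=o1+d1*s[0],o2+d2*s[1];return (p+q)/2,np.linalg.norm(p-q)
E
python3 - <<'E'
from h import *
for n in("scene","top"):
    c=capture(n);save(c,n+"0.png",s=1.5);print(n,c["fx"],c["cx"],c["cy"],np.round(c["view"],3).tolist())
s=read_state();print(s)
E
```

```text
scene 479.0227452945722 258.829594291129 185.45336534649445 [[0.861, 0.508, 0.015, -0.389], [0.377, -0.62, -0.688, -0.113], [-0.34, 0.599, -0.725, 1.659], [0.0, 0.0, 0.0, 1.0]]
top 346.4816623552803 255.1925639951798 195.41419069712697 [[-0.026, -1.0, 0.004, -0.063], [-0.997, 0.026, -0.078, 0.495], [0.078, -0.006, -0.997, 0.962], [0.0, 0.0, 0.0, 1.0]]
{'time_s': 0.1, 'joint_positions': array([-8.36223179e+01,  3.02760260e+01,  8.21496187e+01, -3.23835659e-03,
        6.76874277e+01, -1.02276819e+01]), 'qvel': array([ 0.04722531, -0.22667513, -0.15245668, -0.01282063, -0.02600922,
       -0.01819229]), 'tau': array([ 2.80518807e-04, -4.40984344e+01, -1.77150142e+01,  6.35021925e-02,
        5.33564086e-02, -3.92735990e-05]), 'position': array([ 0.17854557, -0.59826681,  0.22164069]), 'tcp_rot': array([[ 9.58289717e-01,  2.85798432e-01, -2.71182755e-04],
       [ 2.85798405e-01, -9.58287769e-01,  1.95546242e-03],
       [ 2.98996977e-04, -1.95140313e-03, -9.99998051e-01]]), 'force': array([-0.34888797,  0.09765244,  0.67675895]), 'moment': array([-0.02938747, -0.02268526, -0.00017573]), 'opening': 1.001314907050794}
```

View pics/scene0.png

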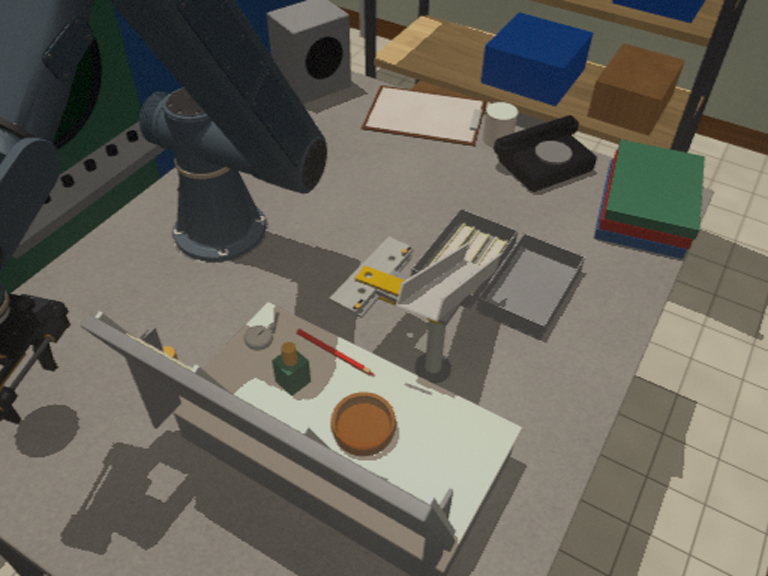

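View pics/top0.png

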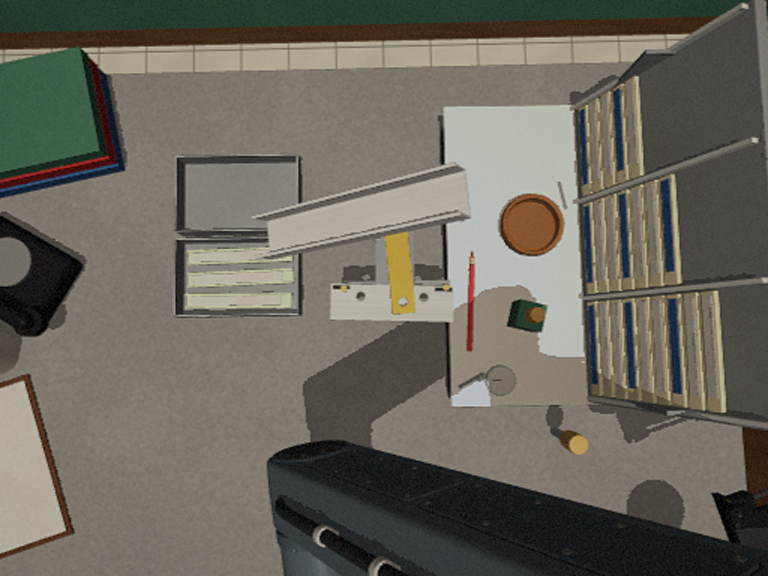

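The top view (1.5x px) shows the empty tray at (238,195), the full tray at (238,278) and the chute pointing between them. The plate holes are at (361,296) and (423,296), with the yellow fork eye at (403,302).

There are two candidate pins. One is the brass head in the green rest on the ledge (535,315), which fits. The other is a loose brass thing on the table beyond the ledge (573,440), a likely look-alike. I'll confirm in an enlarged composite.

```bash
python3 - <<'E'
from h import *
a=capture("top");b=capture("scene")
def crop(c,x,y,w,h,s):return cv2.resize(c["color"][y:y+h,x:x+w,::-1],(w*s,h*s),interpolation=cv2.INTER_CUBIC)
im=np.zeros((600,800,3),np.uint8)
im[:300,:400]=crop(a,210,150,100,75,4)
im[:300,400:]=crop(a,320,190,80,60,5) # 400x300
im[300:,:400]=crop(b,215,150,80,60,5)
im[300:,400:]=crop(b,100,205,128,96,3)[:300,:400] if 0 else cv2.resize(crop(b,100,200,120,90,3),(400,300))
cv2.imwrite("pics/comp.png",im)
for uv in [(445,107),(450,405)]: print("ledge",onz(a,uv[0]/1.5,uv[1]/1.5,.1))
for n,uv,z in [("hm",(361,296),.188),("hp",(423,296),.188),("eye",(403,302),.196),("head",(535,315),.196),("loose",(575,441),.05)]:print(n,onz(a,uv[0]/1.5,uv[1]/1.5,z))
E
```

```text
ledge [ 0.81695827 -0.19559988  0.1       ]
ledge [ 0.29239726 -0.18544475  0.1       ]
hm [ 0.47618576 -0.04118279  0.188     ]
hp [ 0.47367043 -0.13808435  0.188     ]
eye [ 0.46460596 -0.10618638  0.196     ]
head [ 0.4391915  -0.30950962  0.196     ]
loose [ 0.21589689 -0.41363243  0.05      ]
```

View pics/comp.png

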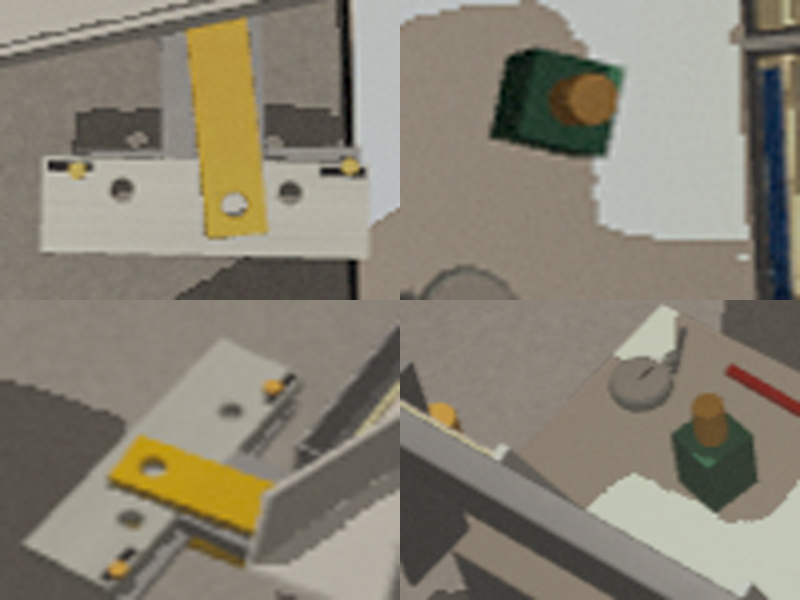

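The pin in the green rest is the one: it has a 24 mm brass head and stands in the only green block. The loose brass one lies off the ledge on the table. Next I triangulate the holes, eye and head.

```bash
python3 - <<'E'
from h import *
a=capture("top");b=capture("scene")
T=lambda x,y,ox,oy,s:((x+.5)/s-.5+ox,(y+.5)/s-.5+oy)
pts={"hm":(T(122,188,210,150,4),T(231,110,215,150,5),.188),"hp":(T(290,191,210,150,4),T(130,219,215,150,5),.188),
"eye":(T(235,204,210,150,4),T(153,166,215,150,5),.196),"head":(T(192,98,320,190,5),T(309,100,100,200,10/3),.196)}
for n,(u,v,z) in pts.items():
    p,e=pair(a,u,b,v);print(n,p.round(4),round(e,4),"top",onz(a,*u,z).round(4),"scene",onz(b,*v,z).round(4))
# refined masks: brass head + eye in yellow
for nm,c in(("top",a),("scene",b)):
    h=cv2.cvtColor(c["color"],cv2.COLOR_RGB2HSV)
    m=cv2.inRange(h,(8,120,60),(25,255,255));x0,y0,x1,y1=(340,195,380,225) if nm=="top" else (180,220,210,250)
    ys,xs=np.where(m[y0:y1,x0:x1]);print(nm,"brass",xs.min()+x0,xs.max()+x0,ys.min()+y0,ys.max()+y0)
    m=cv2.inRange(h,(20,150,90),(32,255,255));k,hr=cv2.findContours(m,cv2.RETR_CCOMP,cv2.CHAIN_APPROX_NONE)
    for i,q in enumerate(k):
        if hr[0][i][3]>=0: mm=cv2.boundingRect(q);print(nm,"hole in yellow",mm,q.reshape(-1,2).mean(0))
    g=cv2.inRange(h,(60,100,20),(90,255,120));g[:, :]=g
    k,_=cv2.findContours(g,cv2.RETR_EXTERNAL,cv2.CHAIN_APPROX_NONE)
    for q in k:
        if 200<cv2.contourArea(q)<3000: print(nm,"green",cv2.boundingRect(q),cv2.approxPolyDP(q,3,True).reshape(-1,2).tolist())
E
```

```text
hm [ 0.4779 -0.0399  0.1895] 0.0004 top [ 0.4779 -0.04    0.188 ] scene [ 0.4773 -0.0384  0.188 ]
hp [ 0.4734 -0.1383  0.1888] 0.0001 top [ 0.4736 -0.1384  0.188 ] scene [ 0.473  -0.1377  0.188 ]
eye [ 0.4667 -0.1052  0.1965] 0.0012 top [ 0.4663 -0.1056  0.196 ] scene [ 0.4669 -0.1045  0.196 ]
head [ 0.4412 -0.3113  0.1998] 0.001 top [ 0.441  -0.3127  0.196 ] scene [ 0.4396 -0.3088  0.196 ]
top brass 350 362 205 214
top hole in yellow (264, 197, 9, 8) [268.  200.5]
scene brass 188 197 228 243
scene hole in yellow (242, 181, 7, 6) [245.23076923 183.53846154]
scene green (405, 94, 64, 59) [[414, 94], [406, 131], [411, 135], [406, 133], [405, 139], [458, 151], [460, 148], [464, 152], [462, 142], [466, 138], [461, 131], [467, 127], [468, 104]]
scene green (39, 0, 55, 115) [[72, 0], [63, 0], [59, 13], [69, 34], [69, 58], [55, 84], [58, 85], [39, 99], [41, 114], [45, 111], [42, 109], [51, 107], [51, 101], [53, 106], [92, 79], [93, 70]]
```

Call:
move_arm(
  linear=[
    [0, 0, -18],
    [0, 0, -18],
    [0, 0, -18],
    [0, 0, -18],
    [7.7, -18.4, -18],
    [7.7, -18.4, -18],
    [7.7, -18.4, -18],
    [7.7, -18.4, -18],
    [7.7, -18.4, -18],
    [20.2, -25.1, -18],
    [20.2, -25.1, -18],
    [20.2, -25.1, -18],
  ],
  angular=[
    [0, 0, 0],
    [0, 0, 0],
    [0, 0, 0],
    [0, 0, 0],
    [0, 0, 0],
    [0, 0, 0],
    [0, 0, 0],
    [0, 0, 0],
    [0, 0, 0],
    [0, 0, 0],
    [0, 0, 0],
    [0, 0, 0],
  ],
  fingers=[-1, -1, -1, -1, -1, -1, -1, -1, -1, -1, -1, -1],
)

```text
time_s: 1.3
position: [0.2889, -0.3108, 0.4028]
tcp_rot: [[0.959, 0.284, 0.001], [0.284, -0.959, -0.0], [0.001, 0.001, -1.0]]
force: [0.3, -0.2, -0.3]
opening: 1.001
```

Call:
move_arm(
  linear=[
    [14.5, 4.3, 0],
    [14.5, 4.3, 0],
    [14.5, 4.3, 0],
    [14.5, 4.3, 0],
    [14.5, 4.3, 0],
    [14.5, 4.3, 14],
    [14.5, 4.3, 14],
    [14.5, 4.3, 14],
    [14.5, 4.3, 14],
    [14.5, 4.3, 14],
    [14.5, 4.3, 14],
    [14.5, 4.3, 14],
  ],
  angular=[
    [0, 0, -1.281],
    [0, 0, -1.281],
    [0, 0, -1.281],
    [0, 0, -1.281],
    [0, 0, -1.281],
    [0, 0, -1.281],
    [0, 0, -1.281],
    [0, 0, -1.281],
    [0, 0, -1.281],
    [0, 0, -1.281],
    [0, 0, -1.281],
    [0, 0, -1.281],
  ],
  fingers=[-1, -1, -1, -1, -1, -1, -1, -1, -1, -1, -1, -1],
)

```text
time_s: 2.3
position: [0.44, -0.3107, 0.2623]
tcp_rot: [[0.002, 1.0, -0.0], [1.0, -0.002, 0.001], [0.001, -0.0, -1.0]]
force: [0.1, 0.7, 0.3]
opening: 0.997
```

```bash
python3 - <<'E'
from h import *
s=read_state();print(s["position"],s["tcp_rot"],s["time_s"],s["joint_positions"])
a=capture("top");b=capture("scene")
im=np.hstack([cv2.resize(c["color"][y:y+120,x:x+120,::-1],(400,400),interpolation=cv2.INTER_CUBIC) for c,x,y in((a,300,140),(b,130,160))])
cv2.imwrite("pics/pre.png",im)
E
```

```text
[ 0.4400417  -0.31071307  0.26226965] [[ 1.64083933e-03  9.99998611e-01 -2.91012178e-04]
 [ 9.99998437e-01 -1.64064707e-03  6.59678381e-04]
 [ 6.59200017e-04 -2.92094149e-04 -9.99999740e-01]] 2.3 [-4.71251527e+01  2.08769474e+01  9.17227365e+01  1.46161901e-02
  6.74393606e+01 -4.70367572e+01]
```

View pics/pre.png

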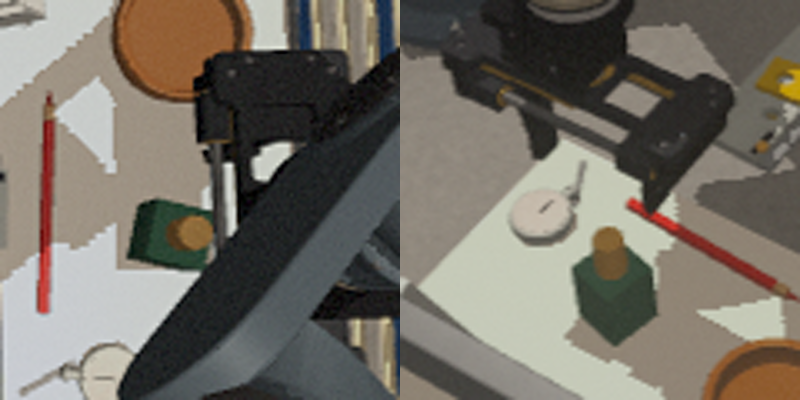

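```bash
python3 - <<'E'
from h import *
a=capture("top");b=capture("scene");u=(357.5,208.6);v=(192.4,231.2)
print(pair(a,u,b,v),onz(a,*u,.196),onz(b,*v,.196))
print(proj(b,[.44,-.3107,.2623]),proj(b,[.4835,-.3107,.2623]),proj(b,[.3965,-.3107,.2623]))
E
```

```text
(array([ 0.44225271, -0.3119926 ,  0.1950695 ]), np.float64(0.00038611263292480586)) [ 0.44238297 -0.31160278  0.196     ] [ 0.44257448 -0.31263039  0.196     ]
[189.59857711 212.85420359] [204.73107624 220.24380969] [174.85608848 205.65505011]
```

Call:
move_arm(
  linear=[
    [-0.13, 0.23, 4],
    [-0.13, 0.23, 7],
    [-0.13, 0.23, 9],
    [-0.13, 0.23, 9.7],
    [-0.13, 0.23, 9.7],
    [-0.13, 0.23, 9.7],
    [-0.13, 0.23, 9.7],
    [-0.13, 0.23, 9.7],
    [-0.13, 0.23, 9.7],
    [-0.13, 0.23, 9.7],
    [-0.13, 0.23, 9.7],
    [-0.13, 0.23, 9.7],
  ],
  angular=[
    [0, 0, 0],
    [0, 0, 0],
    [0, 0, 0],
    [0, 0, 0],
    [0, 0, 0],
    [0, 0, 0],
    [0, 0, 0],
    [0, 0, 0],
    [0, 0, 0],
    [0, 0, 0],
    [0, 0, 0],
    [0, 0, 0],
  ],
  fingers=[-1, -1, -1, -1, -1, 1, 1, 1, 1, 1, 1, 1],
)

```text
time_s: 3.5
position: [0.4429, -0.3126, 0.1667]
tcp_rot: [[0.003, 1.0, 0.002], [1.0, -0.003, -0.001], [-0.001, 0.002, -1.0]]
force: [0.0, -0.1, -0.5]
opening: 0.551
```

Call:
move_arm(
  linear=[
    [0, 0, 0],
    [0, 0, 0],
    [0, 0, 0],
    [0, 0, 0],
    [0, 0, 0],
    [0, 0, 0],
    [0, 0, 0],
    [0, 0, 0],
  ],
  angular=[
    [0, 0, 0],
    [0, 0, 0],
    [0, 0, 0],
    [0, 0, 0],
    [0, 0, 0],
    [0, 0, 0],
    [0, 0, 0],
    [0, 0, 0],
  ],
  fingers=[1, 1, 1, 1, 1, 1, 1, 1],
)

```text
time_s: 4.17
position: [0.4428, -0.3125, 0.1666]
tcp_rot: [[0.003, 1.0, 0.001], [1.0, -0.003, -0.001], [-0.001, 0.001, -1.0]]
force: [-1.1, 0.9, 0.7]
opening: 0.27
```

Call:
move_arm(
  linear=[
    [0, 0, -3],
    [0, 0, -7],
    [0, 0, -11],
    [0, 0, -13],
    [4, 0.4, -13],
    [8, 0.8, -13],
    [12, 1.2, -13],
    [15, 1.6, -13],
    [17, 2, -13],
    [19, 2.2, -13],
    [20.7, 2.4, -13],
    [20.7, 2.4, -13],
  ],
  angular=[
    [0, 0, 0],
    [0, 0, 0],
    [0, 0, 0],
    [0, 0, 0],
    [0, 0, 0.12],
    [0, 0, 0.24],
    [0, 0, 0.36],
    [0, 0, 0.48],
    [0, 0, 0.6],
    [0, 0, 0.72],
    [0, 0, 0.84],
    [0, 0, 0.96],
  ],
  fingers=[1, 1, 1, 1, 1, 1, 1, 1, 1, 1, 1, 1],
)

```text
time_s: 5.17
position: [0.4665, -0.102, 0.2961]
tcp_rot: [[0.822, 0.569, 0.0], [0.569, -0.822, 0.001], [0.001, -0.001, -1.0]]
force: [0.4, -0.1, -0.6]
opening: 0.27
```

Call:
move_arm(
  linear=[
    [0, 0, 0],
    [0, 0, 0],
    [0, 0, 0],
    [0, 0, 0],
    [0, 0, 0],
    [0, 0, 0],
    [0, 0, 0],
  ],
  angular=[
    [0, 0, 0.12],
    [0, 0, 0.24],
    [0, 0, 0.36],
    [0, 0, 0.48],
    [0, 0, 0.6],
    [0, 0, 0.6],
    [0, 0, 0.6],
  ],
  fingers=[1, 1, 1, 1, 1, 1, 1],
)

```text
time_s: 5.75
position: [0.4664, -0.1018, 0.2959]
tcp_rot: [[1.0, 0.008, 0.0], [0.008, -1.0, 0.001], [0.0, -0.001, -1.0]]
force: [0.0, 0.1, -1.0]
opening: 0.265
```

```bash
python3 - <<'E'
from h import *
s=read_state();print(s["position"],s["tcp_rot"].round(4).tolist(),s["time_s"],s["force"])
a=capture("top");b=capture("scene")
im=np.hstack([cv2.resize(c["color"][y:y+120,x:x+80,::-1],(400,600),interpolation=cv2.INTER_CUBIC) for c,x,y in((a,230,140),(b,215,100))])
cv2.imwrite("pics/over.png",im)
p=s["position"];print("tip proj",proj(b,p-[0,0,.0626]),proj(b,p+[0,0,-.0066]),"eye",proj(b,[.4667,-.105,.196]))
E
```

```text
[ 0.46636566 -0.1018387   0.29592568] [[1.0, 0.0083, 0.0001], [0.0083, -1.0, 0.0013], [0.0001, -0.0013, -1.0]] 5.75 [ 0.02335837  0.09309633 -1.02009798]
tip proj [245.45065705 172.36586015] [245.33672652 156.91928101] eye [245.01506869 182.89019353]
```

View pics/over.png

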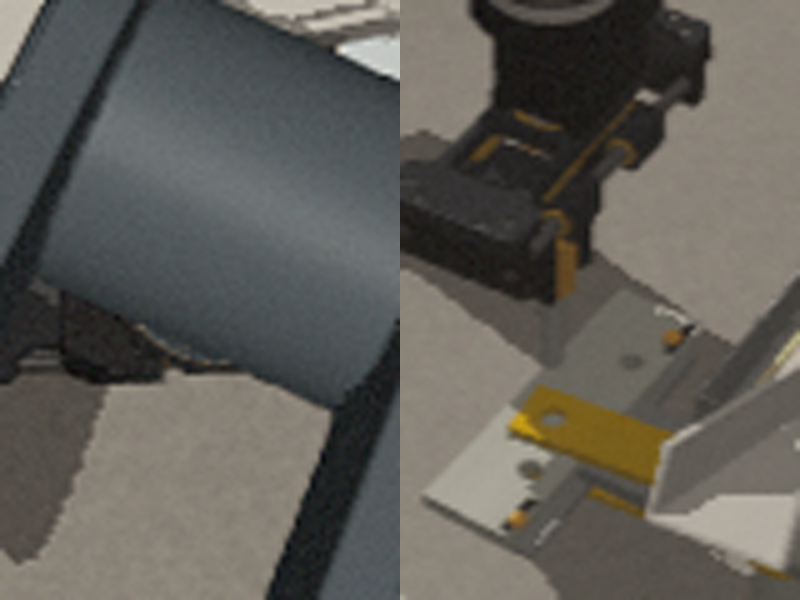

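Call:
move_arm(
  linear=[
    [0.03, 0.32, 1.5],
    [0.03, 0.32, 3],
    [0.03, 0.32, 3.3],
    [0.03, 0.32, 3.5],
    [0.03, 0.32, 3.6],
    [0.03, 0.32, 3.7],
    [0.03, 0.32, 3.8],
    [0.03, 0.32, 3.9],
    [0.03, 0.32, 4.0],
    [0.03, 0.32, 4.0],
  ],
  angular=[
    [0, 0, 0],
    [0, 0, 0],
    [0, 0, 0],
    [0, 0, 0],
    [0, 0, 0],
    [0, 0, 0],
    [0, 0, 0],
    [0, 0, 0],
    [0, 0, 0],
    [0, 0, 0],
  ],
  fingers=[1, 1, 1, 1, 1, 1, 1, 1, 1, 1],
)

```text
time_s: 6.68
position: [0.4668, -0.105, 0.2561]
tcp_rot: [[1.0, 0.008, 0.0], [0.008, -1.0, 0.001], [0.0, -0.001, -1.0]]
force: [0.0, 0.4, -1.0]
opening: 0.27
```

Call:
move_arm(
  linear=[
    [0, 0, 0.1],
    [0, 0, 0.2],
    [0, 0, 0.3],
    [0, 0, 0.3],
  ],
  angular=[
    [0, 0, 0],
    [0, 0, 0],
    [0, 0, 0],
    [0, 0, 0],
  ],
  fingers=[1, 1, 1, 1],
)

```text
time_s: 7.02
position: [0.4668, -0.105, 0.2529]
tcp_rot: [[1.0, 0.008, 0.0], [0.008, -1.0, 0.001], [0.0, -0.001, -1.0]]
force: [-0.1, -0.2, -0.3]
opening: 0.265
```

```bash
python3 - <<'E'
from h import *
s=read_state();print(s["position"],s["force"])
b=capture("scene")
save(b,"ineye.png",(205,130,305,210),6)
ax=np.array([.6064,-.0947]);p=s["position"][:2]-ax;h=np.array([.4778,-.0395])-ax
a0=np.arctan2(p[1],p[0]);a1=np.arctan2(h[1],h[0]);print(np.linalg.norm(p),np.linalg.norm(h),(a1-a0)%(2*np.pi)-2*np.pi)
for k in range(1,13):
    t=a0+(((a1-a0)%(2*np.pi))-2*np.pi)*k/12;q=ax+.140*np.array([np.cos(t),np.sin(t)])-s["position"][:2]
    R=s["tcp_rot"];print(k,(R.T@np.array([q[0],q[1],0])*100).round(2))
E
```

```text
[ 0.46677622 -0.10500455  0.25287503] [-0.12226375 -0.1587047  -0.32860284]
0.14000351085089532 0.1399464183178691 -0.47912346144637397
1 [-0.03 -0.56  0.  ]
2 [-0.03 -1.12  0.  ]
3 [-0.01 -1.68  0.  ]
4 [ 0.03 -2.23  0.  ]
5 [ 0.09 -2.79  0.  ]
6 [ 0.18 -3.34  0.  ]
7 [ 0.29 -3.89  0.01]
8 [ 0.42 -4.43  0.01]
9 [ 0.57 -4.97  0.01]
10 [ 0.74 -5.5   0.01]
11 [ 0.93 -6.03  0.01]
12 [ 1.15 -6.54  0.01]
```

View pics/ineye.png

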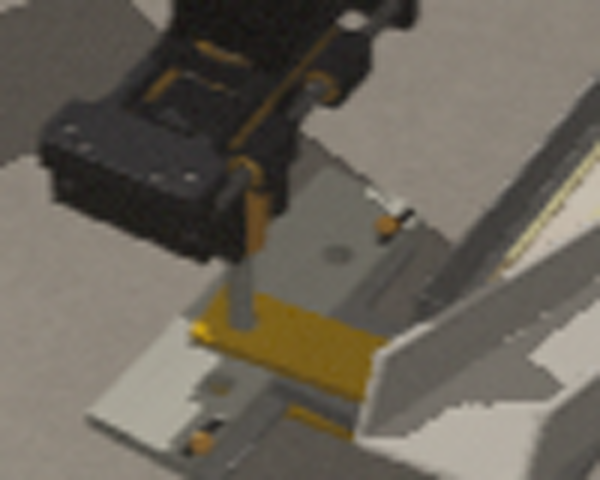

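Call:
move_arm(
  linear=[
    [-0.03, -0.56, 0],
    [-0.03, -1.12, 0],
    [-0.01, -1.68, 0],
    [0.03, -2.23, 0],
    [0.09, -2.79, 0],
    [0.18, -3.34, 0],
    [0.29, -3.89, 0],
    [0.42, -4.43, 0],
    [0.57, -4.97, 0],
    [0.74, -5.5, 0],
    [0.93, -6.03, 0],
    [1.15, -6.54, 0],
  ],
  angular=[
    [0, 0, 0],
    [0, 0, 0],
    [0, 0, 0],
    [0, 0, 0],
    [0, 0, 0],
    [0, 0, 0],
    [0, 0, 0],
    [0, 0, 0],
    [0, 0, 0],
    [0, 0, 0],
    [0, 0, 0],
    [0, 0, 0],
  ],
  fingers=[1, 1, 1, 1, 1, 1, 1, 1, 1, 1, 1, 1],
)

```text
time_s: 8.07
position: [0.478, -0.0391, 0.253]
tcp_rot: [[1.0, 0.008, 0.0], [0.008, -1.0, 0.001], [0.0, -0.001, -1.0]]
force: [1.4, -1.8, -0.9]
opening: 0.265
```

Call:
move_arm(
  linear=[
    [0, 0, 0.1],
    [0, 0, 0.2],
    [0, 0, 0.3],
    [0, 0, 0.35],
    [0, 0, 0.35],
  ],
  angular=[
    [0, 0, 0],
    [0, 0, 0],
    [0, 0, 0],
    [0, 0, 0],
    [0, 0, 0],
  ],
  fingers=[1, 1, 1, 1, 1],
)

```text
time_s: 8.48
position: [0.4777, -0.039, 0.2493]
tcp_rot: [[1.0, 0.007, -0.0], [0.007, -1.0, 0.002], [-0.0, -0.002, -1.0]]
force: [-0.1, 0.3, -1.1]
opening: 0.27
```

```bash
python3 - <<'E'
from h import *
s=read_state();print(s["position"],s["force"])
save(capture("scene"),"athole.png",(205,130,305,210),6)
E
```

```text
[ 0.47771163 -0.0389518   0.24928148] [-0.13740906  0.32450553 -1.08723995]
```

View pics/athole.png

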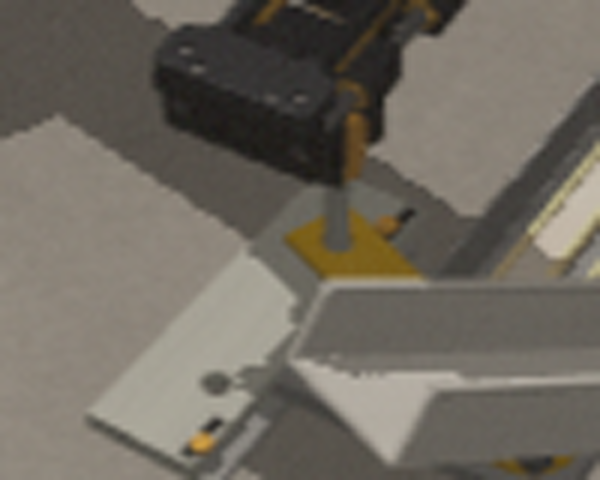

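The picture shows the fork following the pin to the far hole, with the pin at (338,245). The tip is already about 1 mm below the plate top with no force on it. I'll go on gently.

Call:
move_arm(
  linear=[
    [0, 0, 0.1],
    [0, 0, 0.2],
    [0, 0, 0.3],
    [0, 0, 0.4],
    [0, 0, 0.5],
    [0, 0, 0.5],
  ],
  angular=[
    [0, 0, 0],
    [0, 0, 0],
    [0, 0, 0],
    [0, 0, 0],
    [0, 0, 0],
    [0, 0, 0],
  ],
  fingers=[1, 1, 1, 1, 1, 1],
)

```text
time_s: 9.03
position: [0.4778, -0.0391, 0.2441]
tcp_rot: [[1.0, 0.007, -0.0], [0.007, -1.0, 0.002], [-0.0, -0.002, -1.0]]
force: [2.2, -0.6, -1.1]
opening: 0.269
```

Call:
move_arm(
  linear=[
    [0.03, 0, 0.1],
    [0.03, 0, 0.2],
    [0.03, 0, 0.3],
    [0.03, 0, 0.4],
    [0.03, 0, 0.5],
    [0.03, 0, 0.6],
    [0.03, 0, 0.7],
    [0.03, 0, 0.8],
    [0.03, 0, 0.9],
    [0.03, 0, 0.9],
  ],
  angular=[
    [0, 0, 0],
    [0, 0, 0],
    [0, 0, 0],
    [0, 0, 0],
    [0, 0, 0],
    [0, 0, 0],
    [0, 0, 0],
    [0, 0, 0],
    [0, 0, 0],
    [0, 0, 0],
  ],
  fingers=[1, 1, 1, 1, 1, 1, 1, 1, 1, 1],
)

```text
time_s: 9.87
position: [0.478, -0.0391, 0.2349]
tcp_rot: [[1.0, 0.007, -0.0], [0.007, -1.0, 0.002], [-0.0, -0.002, -1.0]]
force: [0.2, 0.5, -1.9]
opening: 0.271
```

Call:
move_arm(
  linear=[
    [0, 0, 0.1],
    [0, 0, 0.2],
    [0, 0, 0.3],
    [0, 0, 0.4],
    [0, 0, 0.5],
    [0, 0, 0.5],
  ],
  angular=[
    [0, 0, 0],
    [0, 0, 0],
    [0, 0, 0],
    [0, 0, 0],
    [0, 0, 0],
    [0, 0, 0],
  ],
  fingers=[1, 1, 1, 1, 1, 1],
)

```text
time_s: 10.37
position: [0.478, -0.039, 0.2297]
tcp_rot: [[1.0, 0.007, -0.001], [0.007, -1.0, 0.002], [-0.001, -0.002, -1.0]]
force: [0.8, -0.5, -1.3]
opening: 0.267
```

Call:
move_arm(
  linear=[
    [0, 0, 0.1],
    [0, 0, 0.2],
    [0, 0, 0.3],
    [0, 0, 0.4],
    [0, 0, 0.5],
    [0, 0, 0.6],
    [0, 0, 0.7],
    [0, 0, 0.7],
  ],
  angular=[
    [0, 0, 0],
    [0, 0, 0],
    [0, 0, 0],
    [0, 0, 0],
    [0, 0, 0],
    [0, 0, 0],
    [0, 0, 0],
    [0, 0, 0],
  ],
  fingers=[1, 1, 1, 1, 1, 1, 1, 1],
)

```text
time_s: 11.03
position: [0.478, -0.0391, 0.2226]
tcp_rot: [[1.0, 0.007, -0.001], [0.007, -1.0, 0.002], [-0.001, -0.002, -1.0]]
force: [2.3, -1.0, -1.3]
opening: 0.265
```

Call:
move_arm(
  linear=[
    [0.03, 0, 0.1],
    [0.03, 0, 0.2],
    [0.03, 0, 0.3],
    [0.03, 0, 0.4],
    [0.03, 0, 0.5],
    [0.03, 0, 0.6],
    [0.03, 0, 0.7],
    [0.03, 0, 0.8],
    [0.03, 0, 0.8],
  ],
  angular=[
    [0, 0, 0],
    [0, 0, 0],
    [0, 0, 0],
    [0, 0, 0],
    [0, 0, 0],
    [0, 0, 0],
    [0, 0, 0],
    [0, 0, 0],
    [0, 0, 0],
  ],
  fingers=[1, 1, 1, 1, 1, 1, 1, 1, 1],
)

```text
time_s: 11.78
position: [0.4787, -0.0393, 0.2145]
tcp_rot: [[1.0, 0.007, 0.0], [0.007, -1.0, 0.001], [0.0, -0.001, -1.0]]
force: [1.7, -1.1, -0.3]
opening: 0.265
```

Call:
move_arm(
  linear=[
    [0, 0, 0.1],
    [0, 0, 0.2],
    [0, 0, 0.3],
    [0, 0, 0.4],
    [0, 0, 0.5],
    [0, 0, 0.6],
    [0, 0, 0.7],
    [0, 0, 0.8],
    [0, 0, 0.8],
  ],
  angular=[
    [0, 0, 0],
    [0, 0, 0],
    [0, 0, 0],
    [0, 0, 0],
    [0, 0, 0],
    [0, 0, 0],
    [0, 0, 0],
    [0, 0, 0],
    [0, 0, 0],
  ],
  fingers=[1, 1, 1, 1, 1, 1, 1, 1, 1],
)

```text
time_s: 12.53
position: [0.4787, -0.0393, 0.2062]
tcp_rot: [[1.0, 0.007, 0.0], [0.007, -1.0, 0.001], [0.0, -0.001, -1.0]]
force: [2.7, -1.5, 0.1]
opening: 0.264
```

Call:
move_arm(
  linear=[
    [0, 0, 0.1],
    [0, 0, 0.2],
    [0, 0, 0.3],
    [0, 0, 0.35],
    [0, 0, 0.35],
  ],
  angular=[
    [0, 0, 0],
    [0, 0, 0],
    [0, 0, 0],
    [0, 0, 0],
    [0, 0, 0],
  ],
  fingers=[1, 1, 1, 1, 1],
)

```text
time_s: 12.95
position: [0.4787, -0.0392, 0.2028]
tcp_rot: [[1.0, 0.007, 0.0], [0.007, -1.0, 0.001], [0.0, -0.001, -1.0]]
force: [3.8, -1.5, 1.2]
opening: 0.269
```

```bash
python3 - <<'E'
from h import *
s=read_state();print(s["position"],s["force"])
save(capture("scene"),"seat.png",(235,130,295,190),10)
E
```

```text
[ 0.47868105 -0.03923004  0.20278309] [ 3.80800189 -1.47404439  1.15083388]
```

View pics/seat.png

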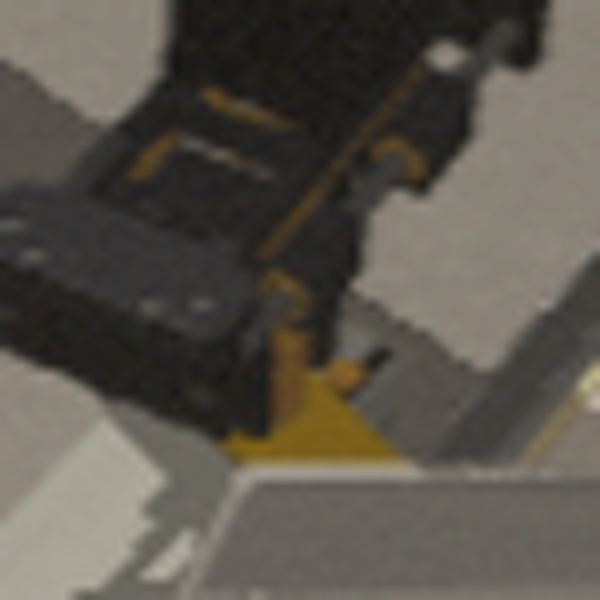

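Call:
move_arm(
  linear=[
    [0, 0, 0.05],
    [0, 0, 0.1],
    [0, 0, 0.1],
    [0, 0, 0.1],
  ],
  angular=[
    [0, 0, 0],
    [0, 0, 0],
    [0, 0, 0],
    [0, 0, 0],
  ],
  fingers=[1, 1, 1, 1],
)

```text
time_s: 13.33
position: [0.4788, -0.0392, 0.2026]
tcp_rot: [[1.0, 0.007, 0.001], [0.007, -1.0, 0.001], [0.001, -0.001, -1.0]]
force: [0.9, -1.0, 8.4]
opening: 0.27
```

Firm stop at TCP z = 0.2026, exactly the predicted seated height, with 8 N on it. Releasing.

Call:
move_arm(
  linear=[
    [0, 0, 0],
    [0, 0, 0],
    [0, 0, 0],
    [0, 0, 0],
    [0, 0, 0],
    [0, 0, 0],
    [0, 0, -1],
    [0, 0, -4],
    [0, 0, -8],
    [0, 0, -12],
    [0, 0, -12],
    [0, 0, -12],
  ],
  angular=[
    [0, 0, 0],
    [0, 0, 0],
    [0, 0, 0],
    [0, 0, 0],
    [0, 0, 0],
    [0, 0, 0],
    [0, 0, 0],
    [0, 0, 0],
    [0, 0, 0],
    [0, 0, 0],
    [0, 0, 0],
    [0, 0, 0],
  ],
  fingers=[-0.1, -0.1, -0.1, -0.1, -0.1, -0.1, -0.1, -0.1, -0.1, -0.1, -0.1, -0.1],
)

```text
time_s: 14.33
position: [0.48, -0.0397, 0.325]
tcp_rot: [[1.0, 0.007, 0.006], [0.007, -1.0, -0.001], [0.006, 0.001, -1.0]]
force: [0.1, 0.7, -0.4]
opening: 0.552
```

```bash
python3 - <<'E'
from h import *
s=read_state();print(s["position"],s["force"],s["opening"])
c=capture("scene");save(c,"end.png",(150,110,410,290),3)
for z in(.196,.232):print(proj(c,[.4788,-.0392,z]))
E
```

```text
[ 0.48001778 -0.03972297  0.32500518] [ 0.09107155  0.70212241 -0.4069684 ] 0.5516747018501754
[261.15833851 169.92359113]
[261.40367163 160.51443613]
```

View pics/end.png

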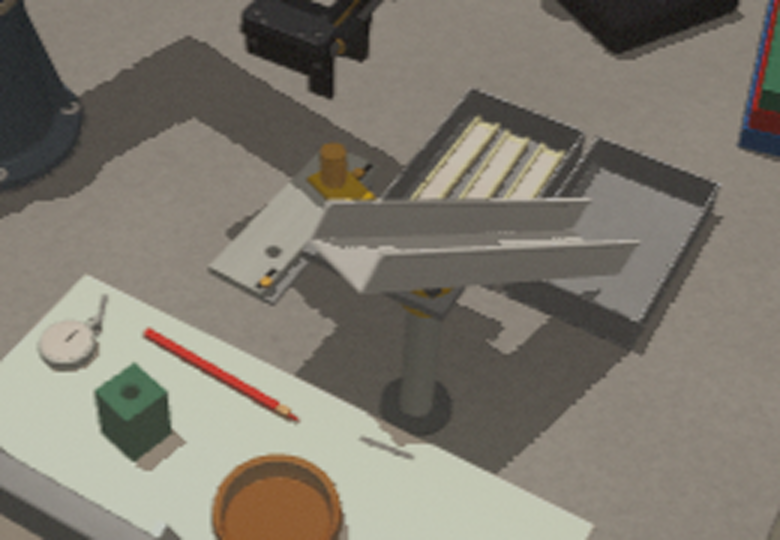

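The pin stands upright with its head (334,165) flush on the yellow fork. The lip (around 615,220) is over the empty tray, and the stopwatch, pencil and ashtray have not moved.

```bash
python3 -c "
from rig import hand_in
print(hand_in())"
```

```text
the job is handed in; nothing more can be done
None
```

The chute is locked over the empty tray with the pin home, and the job is handed in after about 14 s of robot time. No verdict came back.

- **What I did:** I took the small pin from the green rest and entered it in the fork's eye. I then used it to swing the chute about 0.48 rad round to the plate's minus hole, where I had found that hole in the two camera views. From there I fed it down in 1 mm steps.
- **Forces:** The readings between moves stayed under 4 N on the way down. At the end the pin came to a firm stop at the predicted seated height, with about 8 N on it.
- **Last picture:** The pin is upright with its head where it should be on the upper fork arm. The lip is over the empty tray, and the gripper is clear. The stopwatch, pencil and ashtray look untouched.
- **Odd reading:** I felt less leaf-spring resistance than the 3 to 8 N described; the push rose only about 1 to 2 N before the stop. The spring's grip on the pin is therefore not confirmed.
- **Not measured:** I judged the lip's offset from the tray's middle line by eye, not by measurement.

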